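Load a gauge block into the comparator nest with sprung tongs

TASK

Handle the upright steel gauge block only with the sprung tongs, never with the gripper's fingers: take the tongs out of their grey stand, squeeze them shut on the block, lift it out of its wooden rest and push it upright down into the pocket of the steel nest until it bears on the sprung anvil hidden inside. Press it home with a push of about 15 N held for about half a second; more than 30 N would damage it. Then let the block go, stand the tongs upright in the well of their stand again, and leave the other things alone.

Things in the scene. Friction and masses are not known exactly. Their poses are not given: they have to be found in the camera images.
- tongs_grip (a point): Midway between the two blue grip plates of the sprung tongs, 92 mm above the tips; the top of the tongs is 34 mm higher. The plates are 22 mm wide (along x), 46 mm tall (27 mm above this point to 23 mm below), their outer faces 40 mm apart when open. Axes: z up along the tongs, y the line along which the arms close.
- tongs: Parallel-action sprung tongs, 126 mm tall, 120 g, standing tips down in the stand's well: two upright arms on a spine, sliding straight towards each other, both equally (plates 1 mm closer: tips 1 mm closer). Carry them lightly squeezed, plates about 36 mm apart; squeezed with 20 N or more they grip the block, plates then 28 mm apart. Origin and axes as tongs_tip.
- tong_left (a joint): How far one arm has closed, in m: 0 open, up to 0.0075; about 0.006 on the block. The other arm follows equally. The spring pushes each arm outwards with 3 N when open and 4.5 N when on the block; when the plates are let apart it opens the tongs and frees the block.
- tongs_tip (a point): Midway between the lower ends of the tongs' black tips, 92 mm below tongs_grip, same axes. Tips are 12 mm wide along x, 21 mm apart open. Each tip has a ledge, 3 mm further in, 7 mm above its lower end: it belongs on (or up to 1 mm above) the block's top, to push the block down. With the plates 31 to 33 mm apart the tips are clear of the block but the ledges still press on its top.
- well_floor (a point): Middle of the floor of the well in the grey plastic stand for the tongs, 6 mm above the table. The well is 48 mm along y and 20 mm along x, its rim 40 mm above the table, walls 6 mm; foot 70 x 90 x 5 mm. The tongs stand on their tips in it, tongs y along well y. Fixed.
- block_center (a point): Centre of the steel gauge block: 9 mm (its x) by 12 mm (its y) by 35 mm tall (z up), 30 g, standing in the wooden rest with its foot 4 mm above the table. The tongs grip it across the 9 mm. It may go into the nest either way round.
- gauge_block: The same gauge block; origin at the centre of its foot, same axes.
- rest: Wooden rest, 60 x 50 x 12 mm, origin at the centre of its underside. The block stands in its 8 mm deep pocket, the block's 12 mm along the rest's x. Fixed.
- nest: Steel nest, 62 (x) by 50 (y) by 30 mm tall, on a dark foot 92 x 64 x 4 mm; origin at its underside, on the table, below the middle of the pocket. The pocket is upright, 14 mm along x and 11 mm along y, with a 4 mm bevel round its mouth at the top (z 30 mm). The block's 12 mm goes along nest x, its 9 mm along nest y, so tongs y along nest y. Fixed.
- anvil: Sprung brass anvil at the bottom of the nest's pocket, hidden from view. This origin is at the nest's underside and does not tell its height: the upper face stands anywhere from 6.5 to 18.5 mm above the table, as its screw was set. It gives way by 1 mm per 4.5 N over 3 mm, then is rigid.
- vial: Bystander: vial with black cap, 24 mm diameter, 54 mm tall; origin at its foot. Leave it alone.
- long_block: Bystander: flat-lying steel gauge block, 15 x 30 x 9 mm; origin at its underside. Leave it alone.
Things that resemble listed ones, but are neither listed nor needed, are in the scene too. What is shaped like the tongs but pink is not meant. Leave any turquoise look-alike of the nest alone.

How it is judged:
By the outcome, as a careful person would: the job done as asked, in the order asked, and still so for the second after the job is handed in, with the robot touching nothing.
It also fails if it takes over 54 s, if anything falls off the work surface, if the arm or the gripper's body presses on something with over 40 N, if the wrist force passes 120 N, or if a joint passes its speed limit or range.

ROBOT

A 7-joint arm with a two-finger parallel gripper is mounted at the origin on a cart in front of the work surface, level with it; the furniture and walls round the work are solid. World frame = base frame: x ahead of the robot, y to its left, z up, the work surface at z = 0. Lengths are in m, angles in rad, forces in N, time in s.
With the tool pointing down it reaches from about 0.425 to 1.025 m from the base axis. Payload 9.4 kg.
Tool frame: the origin (TCP) lies midway between the tips of the shut fingers; the grasp point (between the pads) lies 19 mm behind it; z points along the fingers, y is the line along which they close (so a half turn about z gives the same grasp; the last joint's range is limited). The gripper opens to 85 mm and grips with 20 to 120 N. Pads are 22 mm wide; open, the fingers measure 114 mm over their backs; the gripper's body (76 mm by 85 mm) begins 54 mm behind the grasp point. The pads swing forward as they close: fully open they stand 13 mm farther back than shut.
Start: joints at [-1.206, 0.599, -0.003, 1.599, 0.002, 0.943, -0.08], TCP at [0.31, 0.655, 0.231] pointing down, gripper open.
Joint ranges: [-2.57, 2.57], [-0.35, 1.97], [-1.29, 1.29], [0.11, 2.56], [-1.05, 4.19], [0.11, 1.86], [-2.63, 2.63]. Speed limits (rad/s): [2.22, 2.22, 3.01, 3.01, 3.14, 3.14, 3.14].

INTERFACE

Orientations are given as a rotation vector (axis times angle).
In Python, from rig import * gives the robot as it stands. The module is installed in compiled form; this text tells all that it offers.
- The arm moves only by the tool move_arm, never from a script. Its arguments are lists of equal length, an entry for each row: "rot": the turn, a rotation vector about the tool's x, y, z in rad, a list of three; "offset": the shift along the tool's x, y, z in cm, a list of three; "grip": the finger opening in cm, from 0 to 8.54. In form: {"rot": [[wx, wy, wz], ...], "offset": [[dx, dy, dz], ...], "grip": [grip, ...]}. A call has 1 to 8 rows; each row shifts and turns the commanded pose from where the row before left it, along the tool's axes as they then stand; what a row does not reach is not made up. A row lasts 1/10 s, in which the tool goes at most 50 mm and 8.59 degrees, less where a joint would pass 70% of its speed; a pose out of reach is approached as far as the arm can. A call is refused whole if a number of a shift passes 5 or a number of a turn 0.15, either way. A call with a gripper value outside its range is refused whole. The fingers move at their own pace and stop on an object; "force" is the grip in N (left out, the last holds). Time passes only in rows, so rows that do not move let the fingers close. It gives the time, the measured TCP pose, the force, the opening and the grip force at its end, in the units of the state.
- get_state(): the state, without advancing time (a new reading comes with each control period).
- camera(name): name is "scene" or "top" or "wrist"; returns a dict with "pixels" (384x512x3 uint8, red, green, blue), "K" (3x3 intrinsics, pixels), "dist" ([k1, k2, p1, p2, k3] as OpenCV has them; the pictures are not rectified), "R" (3x3) and "t" (3): a world point X has camera coordinates R X + t. Camera axes: x right, y down, z forward; pixel columns grow to the right and rows downward; lengths in m; the calibration is good to about 2 mm. A picture is of the moment at which its call begins. There is no depth.
- job_done(): hands the job in; it is judged then, once.
Trained networks look in the newest picture that a camera, given by its name, has taken for a name from the list of things; names that differ only in an ending like _2 or _b are one class to them, and where a whole thing is asked for, a point or a joint stands for the part that bears it (a point fixed in the world has none). Each returns a list of dicts, best first, with "p" (0 to 1); they miss things now and then, are a little off and sometimes report something else, mostly with a low value. They report only what shows in the picture. A call takes as long as a camera call. They do not tell look-alikes from the thing itself.
- spot_in(camera, label): "xyz" ([x, y, z] in m, in the coordinates of the camera as it stood for that picture, good to about 4 mm: the middle of the surface that is visible of it).
- outline_of(camera, label): "pixels" (384x512 bool, what is visible of it).
- pinpoint(camera, label): "xyz" ([x, y, z] in m, in the coordinates of the camera as it stood for that picture, good to about 4 mm: a listed point, or the origin of a listed thing).
The state is a dict: "time": time; "joint_positions": joint angles; "joint_vel": joint speeds; "tau": joint torques, N m; "eef_pos": TCP position; "ee_rot": TCP orientation; "ft_force": force on the tool from outside, world axes, zero at the start; "torque": the same for the moment, N m; "grip_width": opening from 0.0 (shut) to 1.0 (fully open); "grasp_force": force on a finger pad.
Only numpy, scipy, OpenCV 4.12 (cv2) and the standard library are available. Lean on these libraries where they do the work, as an engineer would, in place of code of your own. Each camera call takes 0.05 s, during which the arm holds its last target. There are 200 camera calls.

## Working session

There is one attempt and no reset: what is moved stays moved. The work goes in short steps, Python scripts to look and compute and a tool call to move; the robot and the scene stay as the last step left them, time stands still between calls to the robot, and variables do not carry over. Pictures are saved under pics/ and viewed, at most 10 in all, crops included, and the job is handed in when it is done.

Besides the shell and the picture viewer there is one more tool, called after "Emit:" by a JSON object that holds its "api" and its "payload". move_arm: Moves the arm, as the interface text tells. Its arguments: {"type":"object","properties":{"rot":{"type":"array"},"offset":{"type":"array"},"grip":{"type":"array"},"force":{"type":"number"}},"required":["rot","offset","grip"]}

```bash
mkdir -p pics; cat > h.py <<'E'
from rig import *
import numpy as np, cv2
from scipy.spatial.transform import Rotation as Ro
def shot(n,f=None):
    c=camera(n)
    if f: cv2.imwrite('pics/'+f,c['pixels'][:,:,::-1])
    return c
def w(c,p): return c['R'].T@(np.array(p)-c['t'])
def px(c,X): return cv2.projectPoints(np.array(X,float).reshape(-1,1,3),cv2.Rodrigues(c['R'])[0],np.array(c['t']),c['K'],np.array(c['dist']))[0].reshape(-1,2)
def ray(c,uv,z):
    u=cv2.undistortPoints(np.array(uv,float).reshape(-1,1,2),c['K'],np.array(c['dist'])).reshape(-1,2)
    d=np.c_[u,np.ones(len(u))]@c['R']; o=-c['R'].T@c['t']
    return o+d*((z-o[2])/d[:,2])[:,None]
E
python3 - <<'E'
from h import *
s=get_state();print({k:np.round(v,3) for k,v in s.items()})
ims=[]
for n in ['scene','top']:
    c=shot(n,n+'0.png');ims.append(c['pixels'])
    print(n,'cam at',-c['R'].T@c['t'])
    for l in ['tongs_grip','tongs_tip','well_floor','block_center','gauge_block','rest','nest','vial','long_block']:
        print(l,[(np.round(w(c,d['xyz']),3).tolist(),px(c,w(c,d['xyz'])).round().tolist()[0],round(d['p'],2)) for d in pinpoint(n,l)])
E
```

```text
{'time': np.float64(0.0), 'joint_positions': array([-1.206,  0.6  , -0.003,  1.6  ,  0.002,  0.943, -0.08 ]), 'joint_vel': array([ 0.002,  0.001, -0.001,  0.001, -0.   ,  0.002, -0.001]), 'tau': array([-2.0000e-03, -7.7645e+01,  1.5640e+00, -2.5799e+01,  1.2000e-02,
        9.0000e-03,  0.0000e+00]), 'eef_pos': array([0.31 , 0.655, 0.23 ]), 'ee_rot': array([-6.880e-01, -3.065e+00,  3.000e-03]), 'ft_force': array([ 0.999, -0.421,  0.461]), 'torque': array([-0.038,  0.007, -0.001]), 'grasp_force': np.float64(0.0), 'grip_width': np.float64(1.0)}
scene cam at [ 0.08998767 -0.35770238  0.80260198]
tongs_grip [([0.516, 0.311, 0.095], [171.0, 146.0], 0.87), ([0.54, 0.201, 0.097], [212.0, 162.0], 0.8), ([0.443, 0.214, 0.088], [176.0, 187.0], 0.79)]
tongs_tip [([0.543, 0.202, 0.007], [217.0, 189.0], 0.96), ([0.446, 0.221, 0.001], [181.0, 210.0], 0.62), ([0.512, 0.31, -0.001], [177.0, 176.0], 0.6)]
well_floor [([0.539, 0.201, 0.003], [216.0, 191.0], 0.85)]
block_center [([0.526, -0.161, 0.017], [340.0, 281.0], 0.51)]
gauge_block [([0.526, -0.161, 0.006], [339.0, 283.0], 0.62)]
rest [([0.526, -
[... 480 characters left out ...]
93.0], 0.48)]
tongs_tip [([0.538, 0.2, 0.009], [221.0, 199.0], 0.6), ([0.509, 0.308, 0.0], [183.0, 209.0], 0.57), ([0.446, 0.215, 0.002], [215.0, 232.0], 0.54)]
well_floor [([0.54, 0.205, 0.01], [219.0, 198.0], 0.72)]
block_center [([0.527, -0.164, 0.02], [352.0, 204.0], 0.56)]
gauge_block [([0.525, -0.162, 0.004], [350.0, 205.0], 0.53), ([0.705, 0.192, 0.002], [226.0, 143.0], 0.26)]
rest [([0.525, -0.163, 0.001], [350.0, 205.0], 0.9)]
nest [([0.539, 0.013, -0.001], [287.0, 200.0], 0.93), ([0.415, 0.092, -0.001], [259.0, 244.0], 0.9)]
vial [([0.522, -0.161, 0.003], [350.0, 206.0], 0.62), ([0.704, 0.194, 0.002], [225.0, 143.0], 0.45)]
long_block [([0.666, -0.13, 0.004], [337.0, 156.0], 0.61)]
```

View pics/scene0.png

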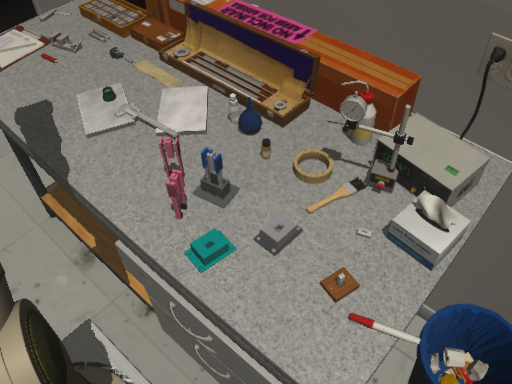

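View pics/top0.png

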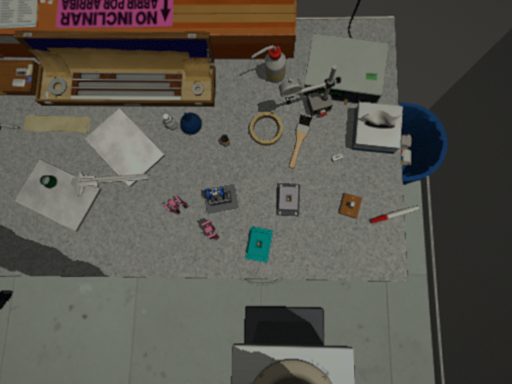

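The pictures show the blue tongs in the grey stand (scene 212,165), pink look-alikes at (170,150) and (177,195), the grey nest at (279,233), the turquoise one at (210,250), and the rest with the block at (340,283). The networks agree with this. Next I'll get rough yaws and a planner helper.

```bash
cat >> h.py <<'E'
def plan(pos,yaw=None,s=None):
    """steps in tool axes (cm) from present pose to TCP pos, tool down; yaw = wanted world dir of tool y (mod pi)"""
    s=s or get_state(); R=Ro.from_rotvec(s['ee_rot']); 
    print('tcp',np.round(s['eef_pos'],4),'tooly yaw',round(np.degrees(np.arctan2(R.as_matrix()[1,1],R.as_matrix()[0,1])),2),'tilt z',np.round(R.as_matrix()[:,2],4),'j',np.round(s['joint_positions'],2),'F',np.round(s['ft_force'],1),'w',round(float(s['grip_width'])*85.4,1),'gf',round(float(s['grasp_force']),1),'t',round(float(s['time']),2))
    if pos is not None: print(' shift cm (tool)',np.round(R.inv().apply(np.array(pos)-s['eef_pos'])*100,2))
    if yaw is not None:
        M=R.as_matrix(); 
        for k in (0,np.pi):
            a=yaw+k; y=np.array([np.cos(a),np.sin(a),0]); z=np.array([0,0,-1.]); T=np.c_[np.cross(y,z),y,z]
            print(' rotvec(tool)',np.round((R.inv()*Ro.from_matrix(T)).as_rotvec(),3))
E
python3 - <<'E'
from h import *
for n in ['top','scene']:
    c=shot(n)
    for l in ['well_floor','nest','rest','tongs']:
        try: o=outline_of(n,l)
        except Exception as e: print(l,e);continue
        for d in o[:3]:
            m=d['pixels'].astype(np.uint8); v,u=np.nonzero(m)
            if len(u)<5: continue
            P=ray(c,np.c_[u,v],.01)[:,:2]
            r=cv2.minAreaRect((P*1000).astype(np.float32)); print(n,l,round(d['p'],2),len(u),np.round(u.mean()),np.round(v.mean()),np.round(r[0],0),np.round(r[1],0),round(r[2],1))
c=shot('wrist','wr0.png'); R=Ro.from_rotvec(get_state()['ee_rot']).as_matrix()
print('cam in tool',R.T@(-c['R'].T@c['t']-get_state()['eef_pos']), R.T@c['R'].T)
plan([.54,.203,.35],np.pi/2)
E
```

```text
top well_floor 0.63 609 222.0 200.0 [540. 201.] [73. 90.] 11.0
top nest 0.58 663 288.0 199.0 [539.  10.] [85. 62.] 0.4
top nest 0.58 707 259.0 244.0 [414.  90.] [63. 88.] 81.1
top rest 0.66 384 350.0 205.0 [ 525. -160.] [51. 62.] 74.5
top tongs 0.71 196 176.0 205.0 [519. 325.] [44. 53.] 35.3
top tongs 0.57 206 216.0 193.0 [554. 214.] [39. 53.] 13.3
top tongs 0.45 175 211.0 231.0 [447. 225.] [58. 29.] 31.0
scene well_floor 0.68 927 216.0 190.0 [540. 202.] [81. 99.] 7.9
scene well_floor 0.3 113 340.0 280.0 [ 532. -159.] [33. 17.] 20.1
scene nest 0.95 1312 209.0 249.0 [413.  92.] [77. 94.] 81.0
scene nest 0.57 1109 278.0 233.0 [538.  11.] [73. 92.] 86.2
scene rest 0.76 702 339.0 285.0 [ 522. -162.] [55. 67.] 75.3
scene tongs 0.89 508 212.0 164.0 [588. 262.] [131.  49.] 53.1
scene tongs 0.79 626 177.0 192.0 [470. 262.] [153.  44.] 55.2
scene tongs 0.57 578 170.0 153.0 [543. 368.] [153.  53.] 56.1
cam in tool [ 0.08243904  0.00023309 -0.1422356 ] [[-3.38341019e-05 -9.46739749e-01 -3.21999761e-01]
 [ 9.99999993e-01 -6.97557174e-05  1.00019977e-04]
 [-1.17154213e-04 -3.21999755e-01  9.46739745e-01]]
tcp [0.31   0.6554 0.2313] tooly yaw 64.69 tilt z [ 0. -0. -1.] j [-1.21  0.6  -0.    1.6   0.    0.94 -0.08] F [-0.7  0.   0.5] w 85.2 gf 0.0 t 1.55
 shift cm (tool) [-40.13 -31.06 -11.87]
 rotvec(tool) [-0.     0.    -0.442]
 rotvec(tool) [0.  0.  2.7]
```

Emit:
{"api": "move_arm", "payload": {"rot": [[0, 0, 0], [0, 0, 0], [0, 0, 0], [0, 0, 0], [0, 0, 0], [0, 0, 0], [0, 0, 0], [0, 0, 0]], "offset": [[-3.34, -2.59, -0.58], [-3.34, -2.59, -0.58], [-3.34, -2.59, -0.58], [-3.34, -2.59, -0.58], [-3.34, -2.59, -0.58], [-3.34, -2.59, -0.58], [-3.34, -2.59, -0.58], [-3.34, -2.59, -0.58]], "grip": [8.5, 8.5, 8.5, 8.5, 8.5, 8.5, 8.5, 8.5]}}

```text
time: 2.35
eef_pos: [0.4636, 0.3522, 0.2781]
ee_rot: [0.688, 3.065, 0.001]
ft_force: [-0.4, -1.3, 0.2]
grip_width: 0.995
grasp_force: 0.0
```

Emit:
{"api": "move_arm", "payload": {"rot": [[0, 0, 0], [0, 0, 0], [0, 0, 0], [0, 0, -0.127], [0, 0, -0.127], [0, 0, -0.127], [0, 0, -0.127], [0, 0, -0.126]], "offset": [[-3.34, -2.59, -0.58], [-3.34, -2.59, -0.58], [-3.34, -2.59, -0.58], [0, 0, 0], [0, 0, 0], [0, 0, 0], [0, 0, 0], [0, 0, 0]], "grip": [8.5, 8.5, 8.5, 7.0, 7.0, 7.0, 7.0, 7.0]}}

```text
time: 3.15
eef_pos: [0.5204, 0.2407, 0.2953]
ee_rot: [-0.309, 3.126, 0.0]
ft_force: [0.4, -0.8, -0.4]
grip_width: 0.82
grasp_force: 0.0
```

```bash
python3 - <<'E'
from h import *
c=shot('wrist','wr1.png'); n='wrist'
for l in ['tongs_grip','tongs_tip','well_floor']:
    print(l,[(np.round(w(c,d['xyz']),4).tolist(),px(c,w(c,d['xyz'])).round().tolist()[0],round(d['p'],2)) for d in pinpoint(n,l)])
for l in ['tongs','well_floor','nest']:
    for d in outline_of(n,l)[:2]:
        v,u=np.nonzero(d['pixels'])
        if len(u)<5: continue
        P=ray(c,np.c_[u,v],.005 if l!='tongs' else .1)[:,:2]
        r=cv2.minAreaRect((P*1000).astype(np.float32)); print(l,round(d['p'],2),len(u),u.min(),u.max(),v.min(),v.max(),np.round(r[0],0),np.round(r[1],0),round(r[2],1))
plan([.54,.203,.295],np.radians(101))
E
```

```text
tongs_grip [([0.4445, 0.2192, 0.0898], [254.0, 87.0], 0.94), ([0.5413, 0.2014, 0.0981], [220.0, 175.0], 0.69), ([0.5131, 0.312, 0.0901], [325.0, 168.0], 0.59)]
tongs_tip [([0.5401, 0.2036, 0.0086], [229.0, 157.0], 0.84), ([0.448, 0.217, 0.0022], [253.0, 88.0], 0.66), ([0.513, 0.3126, 0.0013], [313.0, 152.0], 0.6)]
well_floor [([0.5408, 0.2024, 0.0126], [228.0, 158.0], 0.56)]
tongs 0.89 1051 200 243 155 192 [537. 202.] [40. 45.] 6.1
tongs 0.68 1260 298 352 140 190 [505. 309.] [47. 44.] 38.9
well_floor 0.77 2589 194 263 129 181 [539. 202.] [70. 93.] 9.9
nest 0.91 3506 58 116 90 165 [540.   8.] [73. 94.] 86.4
nest 0.6 4079 125 193 0 84 [414.  91.] [68. 91.] 80.5
tcp [0.5203 0.2408 0.2951] tooly yaw 100.89 tilt z [ 1.e-04 -1.e-04 -1.e+00] j [-0.45  0.35 -0.11  1.88  0.05  0.92  1.18] F [-0.3 -1.3  0.7] w 69.9 gf 0.0 t 3.5
 shift cm (tool) [-1.22 -4.08  0.01]
 rotvec(tool) [-0.     0.    -0.002]
 rotvec(tool) [0.   0.   3.14]
```

View pics/wr1.png

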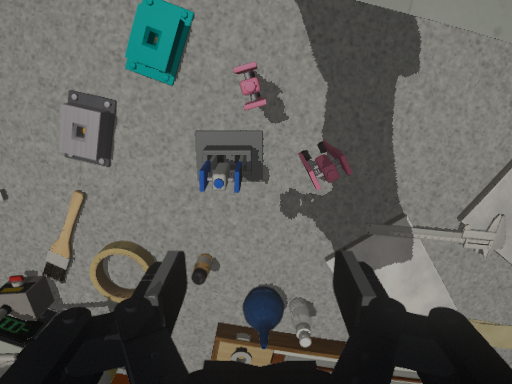

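Emit:
{"api": "move_arm", "payload": {"rot": [[0, 0, 0.01], [0, 0, 0], [0, 0, 0], [0, 0, 0], [0, 0, 0], [0, 0, 0]], "offset": [[-1.26, -4.14, 0], [0, 0, 3.7], [0, 0, 3.7], [0, 0, 3.7], [0, 0, 2.9], [0, 0, 0]], "grip": [7.0, 7.0, 7.0, 7.0, 7.0, 7.0]}}

```text
time: 4.1
eef_pos: [0.5386, 0.2018, 0.1518]
ee_rot: [0.284, -3.123, 0.004]
ft_force: [0.5, -0.2, -0.2]
grip_width: 0.821
grasp_force: 0.0
```

```bash
python3 - <<'E'
from h import *
c=shot('wrist','wr2.png'); n='wrist'
for l in ['tongs_grip','tongs_tip','well_floor']:
    print(l,[(np.round(w(c,d['xyz']),4).tolist(),px(c,w(c,d['xyz'])).round().tolist()[0],round(d['p'],2)) for d in pinpoint(n,l)])
for l in ['tongs','well_floor']:
    for d in outline_of(n,l)[:1]:
        v,u=np.nonzero(d['pixels'])
        P=ray(c,np.c_[u,v],.005 if l!='tongs' else .125)[:,:2]
        r=cv2.minAreaRect((P*1000).astype(np.float32)); print(l,round(d['p'],2),len(u),u.min(),u.max(),v.min(),v.max(),np.round(r[0],1),np.round(r[1],0),round(r[2],1))
plan([.5405,.2025,.077],np.radians(100))
E
```

```text
tongs_grip [([0.5092, 0.3091, 0.0919], [426.0, 200.0], 0.64), ([0.5409, 0.202, 0.1002], [259.0, 221.0], 0.58), ([0.4443, 0.2171, 0.0893], [314.0, 70.0], 0.56)]
tongs_tip [([0.5121, 0.3107, 0.0025], [381.0, 171.0], 0.68), ([0.4453, 0.2145, 0.0006], [294.0, 75.0], 0.57)]
well_floor [([0.543, 0.2031, 0.0143], [260.0, 186.0], 0.78), ([0.5374, 0.0125, -0.0002], [59.0, 140.0], 0.37)]
tongs 0.8 5409 360 484 154 245 [496.9 288.9] [72. 45.] 55.2
well_floor 0.6 5754 210 310 141 215 [539.6 202.1] [71. 90.] 11.2
tcp [0.5414 0.2029 0.1568] tooly yaw 100.42 tilt z [ 0.0026  0.0011 -1.    ] j [-0.4   0.52 -0.09  2.01  0.08  0.61  1.22] F [ 0.1  0.5 -0.1] w 70.0 gf 0.0 t 4.4
 shift cm (tool) [ 0.12 -0.03  7.98]
 rotvec(tool) [0.001 0.003 0.007]
 rotvec(tool) [-4.000e-03  1.000e-03 -3.134e+00]
```

View pics/wr2.png

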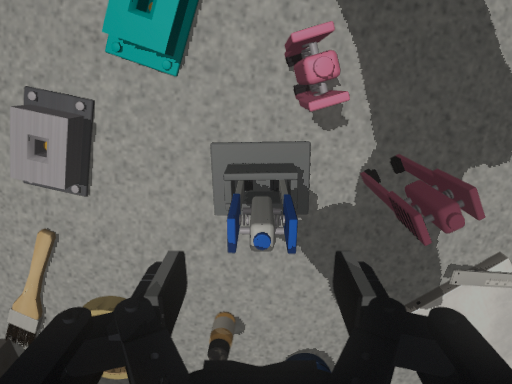

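Emit:
{"api": "move_arm", "payload": {"rot": [[0, 0, 0], [0, 0, 0], [0, 0, 0], [0, 0, 0], [0, 0, 0], [0, 0, 0], [0, 0, 0], [0, 0, 0]], "offset": [[0, 0, 1.5], [0, 0, 1.5], [0, 0, 1.5], [0, 0, 1.5], [0, 0, 1.0], [0, 0, 0.5], [0, 0, 0], [0, 0, 0]], "grip": [7.0, 7.0, 7.0, 7.0, 6.0, 6.0, 5.0, 5.0]}}

```text
time: 5.2
eef_pos: [0.5409, 0.2027, 0.0807]
ee_rot: [-0.286, 3.128, 0.0]
ft_force: [0.6, -1.0, 0.6]
grip_width: 0.587
grasp_force: 0.0
```

```bash
python3 - <<'E'
from h import *
plan([.541,.2025,.077],np.radians(100))
E
```

```text
tcp [0.5409 0.2027 0.0807] tooly yaw 100.44 tilt z [ 8.e-04  3.e-04 -1.e+00] j [-0.41  0.63 -0.07  2.06  0.1   0.46  1.2 ] F [ 0.6 -1.   0.6] w 50.1 gf 0.0 t 5.2
 shift cm (tool) [-0.   -0.02  0.37]
 rotvec(tool) [0.    0.001 0.008]
 rotvec(tool) [-1.000e-03  0.000e+00 -3.134e+00]
```

Emit:
{"api": "move_arm", "payload": {"rot": [[0, 0, 0.005], [0, 0, 0], [0, 0, 0], [0, 0, 0], [0, 0, 0], [0, 0, 0], [0, 0, 0]], "offset": [[0, 0, 0.3], [0, 0, 0], [0, 0, 0], [0, 0, 0], [0, 0, 0], [0, 0, 0], [0, 0, 0]], "grip": [4.5, 4.2, 4.0, 3.8, 3.6, 3.6, 3.6], "force": 20}}

```text
time: 5.9
eef_pos: [0.5409, 0.2027, 0.0775]
ee_rot: [-0.278, 3.129, 0.0]
ft_force: [-0.3, 0.7, 6.1]
grip_width: 0.42
grasp_force: 4.8
```

```bash
python3 - <<'E'
from h import *
plan([.541,.2025,.25],np.radians(100))
E
```

```text
tcp [0.5409 0.2027 0.0775] tooly yaw 100.15 tilt z [ 7.e-04  3.e-04 -1.e+00] j [-0.41  0.64 -0.07  2.06  0.1   0.45  1.2 ] F [-0.3  0.7  6.1] w 35.9 gf 4.8 t 5.9
 shift cm (tool) [-2.000e-02 -1.000e-02 -1.725e+01]
 rotvec(tool) [0.    0.001 0.003]
 rotvec(tool) [-1.000e-03  0.000e+00 -3.139e+00]
```

Emit:
{"api": "move_arm", "payload": {"rot": [[0, 0, 0], [0, 0, 0], [0, 0, 0], [0, 0, 0], [0, 0, 0], [0, 0, 0.06], [0, 0, 0.09], [0, 0, 0.09]], "offset": [[0, 0, -1], [0, 0, -2], [0, 0, -3], [0, 0, -3], [0, 0, -2], [0, 0, -1], [0, 0, 0], [0, 0, 0]], "grip": [3.6, 3.6, 3.6, 3.6, 3.6, 3.6, 3.6, 3.6]}}

```text
time: 6.7
eef_pos: [0.5405, 0.2023, 0.198]
ee_rot: [0.105, 3.139, 0.001]
ft_force: [-0.8, -0.3, -1.4]
grip_width: 0.424
grasp_force: 3.5
```

Emit:
{"api": "move_arm", "payload": {"rot": [[0, 0, 0.09], [0, 0, 0.09], [0, 0, 0.028], [0, 0, 0], [0, 0, 0], [0, 0, 0], [0, 0, 0], [0, 0, 0]], "offset": [[0, 0, 0], [0, 0, 0], [-0.24, -1, 0], [-0.5, -2, 0], [-0.7, -3, 0], [-0.8, -3.5, 0], [-0.8, -3.5, 0], [-0.8, -3.5, 0]], "grip": [3.6, 3.6, 3.6, 3.6, 3.6, 3.6, 3.6, 3.6]}}

```text
time: 7.5
eef_pos: [0.5331, 0.0311, 0.1974]
ee_rot: [-0.422, -3.113, 0.001]
ft_force: [0.8, -0.1, -0.5]
grip_width: 0.423
grasp_force: 3.5
```

Emit:
{"api": "move_arm", "payload": {"rot": [[0, 0, 0], [0, 0, 0], [0, 0, 0], [0, 0, 0], [0, 0, 0], [0, 0, 0], [0, 0, 0], [0, 0, 0]], "offset": [[-0.8, -3.5, 0], [-0.8, -3.5, 0], [-0.8, -3.5, 0], [-0.8, -3.5, 0], [-0.7, -3, 0], [-0.5, -2, 0], [0, 0, 0], [0, 0, 0]], "grip": [3.6, 3.6, 3.6, 3.6, 3.6, 3.6, 3.6, 3.6]}}

```text
time: 8.3
eef_pos: [0.5247, -0.1622, 0.1972]
ee_rot: [-0.425, -3.112, -0.0]
ft_force: [-0.5, -0.6, -1.3]
grip_width: 0.419
grasp_force: 3.5
```

```bash
python3 - <<'E'
from h import *
c=shot('wrist','wr3.png'); n='wrist'
for l in ['block_center','gauge_block','rest','tongs_tip','tongs_grip']:
    print(l,[(np.round(w(c,d['xyz']),4).tolist(),px(c,w(c,d['xyz'])).round().tolist()[0],round(d['p'],2)) for d in pinpoint(n,l)])
for l in ['rest','gauge_block']:
    for d in outline_of(n,l)[:1]:
        v,u=np.nonzero(d['pixels'])
        P=ray(c,np.c_[u,v],.012 if l=='rest' else .039)[:,:2]
        r=cv2.minAreaRect((P*1000).astype(np.float32)); print(l,round(d['p'],2),len(u),u.min(),u.max(),v.min(),v.max(),np.round(r[0],1),np.round(r[1],0),round(r[2],1))
plan([.526,-.161,.18],np.radians(74.5))
E
```

```text
block_center [([0.5224, -0.1624, 0.021], [259.0, 167.0], 0.62)]
gauge_block [([0.5232, -0.1627, 0.0035], [259.0, 164.0], 0.49)]
rest [([0.5263, -0.1647, 0.0006], [258.0, 166.0], 0.85)]
tongs_tip [([0.5253, -0.1616, 0.1268], [260.0, 208.0], 0.6)]
tongs_grip [([0.524, -0.1667, 0.2193], [249.0, 286.0], 0.62), ([0.5272, -0.1645, 0.0202], [258.0, 172.0], 0.28)]
rest 0.75 2625 235 285 135 194 [ 523.4 -161.6] [51. 62.] 73.1
gauge_block 0.65 172 256 264 160 179 [ 521.  -160.6] [ 8. 19.] 74.4
tcp [ 0.5254 -0.161   0.1971] tooly yaw 74.55 tilt z [ 0.e+00  1.e-04 -1.e+00] j [ 0.17  0.43  0.03  2.04 -0.02  0.67  1.52] F [-0.2 -0.2 -1.1] w 36.3 gf 3.5 t 8.7
 shift cm (tool) [-0.06  0.01  1.71]
 rotvec(tool) [ 0.    -0.     0.001]
 rotvec(tool) [ 0.     0.    -3.141]
```

View pics/wr3.png

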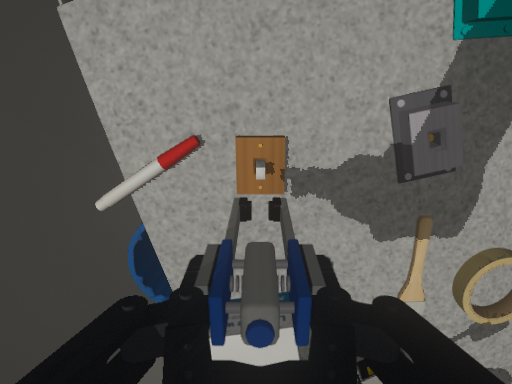

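Emit:
{"api": "move_arm", "payload": {"rot": [[0, 0, 0], [0, 0, 0], [0, 0, 0], [0, 0, 0], [0, 0, 0], [0, 0, 0]], "offset": [[0, 0, 1.5], [0, 0, 2], [0, 0, 1.5], [0, 0, 1.0], [0, 0, 0], [0, 0, 0]], "grip": [3.6, 3.6, 3.6, 3.6, 3.6, 3.6]}}

```text
time: 9.3
eef_pos: [0.5255, -0.1615, 0.1373]
ee_rot: [0.424, 3.113, -0.0]
ft_force: [0.8, -0.6, -1.2]
grip_width: 0.424
grasp_force: 3.5
```

```bash
python3 - <<'E'
from h import *
c=shot('wrist'); n='wrist'
b=c['pixels'][130:250,190:330,::-1]
cv2.imwrite('pics/wr4.png',cv2.resize(b,None,fx=5,fy=5,interpolation=cv2.INTER_CUBIC))
plan([.526,-.161,.18],np.radians(74.5))
s=get_state();T=s['eef_pos'];R=Ro.from_rotvec(s['ee_rot']).as_matrix()
print('tip px pred',px(c,T+R@[0,0,.0715]), 'tip inner edges', px(c,[T+R@[x,y,.0715] for x in(-.006,.006) for y in(-.0085,.0085)]).round(1).tolist())
np.savez('c4.npz',**c)
for l in ['gauge_block','rest']:
    for d in outline_of(n,l)[:1]:
        v,u=np.nonzero(d['pixels'])
        P=ray(c,np.c_[u,v],.012 if l=='rest' else .039)[:,:2]
        r=cv2.minAreaRect((P*1000).astype(np.float32)); print(l,round(d['p'],2),len(u),u.min(),u.max(),v.min(),v.max(),np.round(r[0],1),np.round(r[1],0),round(r[2],1))
E
```

```text
tcp [ 0.5257 -0.1616  0.1377] tooly yaw 74.49 tilt z [ 8.e-04 -2.e-04 -1.e+00] j [ 0.18  0.52  0.03  2.09 -0.03  0.53  1.52] F [-0.2  0.  -1.1] w 36.0 gf 3.5 t 9.35
 shift cm (tool) [-0.02  0.07 -4.23]
 rotvec(tool) [ 0.     0.001 -0.   ]
 rotvec(tool) [ 1.000e-03 -0.000e+00  3.141e+00]
tip px pred [[259.27579169 207.01845605]] tip inner edges [[247.2, 215.0], [271.4, 215.0], [247.0, 198.9], [271.6, 198.9]]
gauge_block 0.58 308 253 265 174 200 [ 520.  -160.3] [ 9. 21.] 74.5
rest 0.96 3254 229 289 144 216 [ 523.2 -161.6] [51. 64.] 74.5
```

View pics/wr4.png

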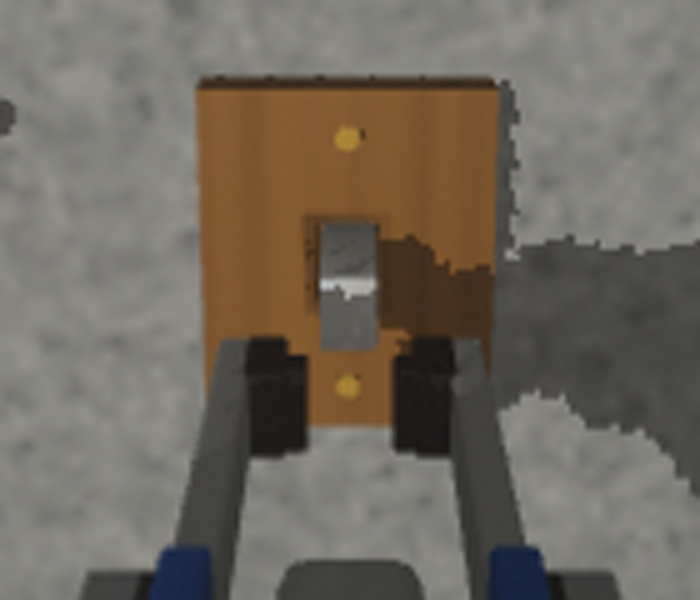

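```bash
python3 - <<'E'
from h import *
c=dict(np.load('c4.npz'))
f=lambda x,y:(190+(x+.5)/5-.5,130+(y+.5)/5-.5)
print('top ctr',ray(c,[f(348.5,317)],.039),'corners',ray(c,[f(320,287),f(377,287),f(377,348),f(320,348)],.039).round(4).tolist())
plan(None)
T=np.array([.5257,-.1616,.1377]);R=Ro.from_rotvec(get_state()['ee_rot']).as_matrix()
for zz in(.0715,.0645): 
  q=px(c,[T+R@[x,y,zz] for x in(.006,-.006) for y in(-.0085,-.0055,.0055,.0085)]);print(((q-[190,130]+.5)*5-.5).round().tolist())
E
```

```text
top ctr [[ 0.52467297 -0.16134074  0.039     ]] corners [[0.5188, -0.1643, 0.039], [0.5211, -0.1558, 0.039], [0.5308, -0.1584, 0.039], [0.5284, -0.167, 0.039]]
tcp [ 0.5257 -0.1617  0.1378] tooly yaw 74.49 tilt z [ 1.2e-03 -3.0e-04 -1.0e+00] j [ 0.18  0.52  0.03  2.09 -0.03  0.53  1.52] F [ 0.   0.2 -1.5] w 36.4 gf 3.5 t 9.45
[[287.0, 347.0], [309.0, 347.0], [388.0, 347.0], [410.0, 347.0], [288.0, 427.0], [309.0, 427.0], [388.0, 427.0], [409.0, 427.0]]
[[285.0, 364.0], [308.0, 364.0], [389.0, 364.0], [412.0, 364.0], [286.0, 447.0], [308.0, 447.0], [389.0, 447.0], [411.0, 447.0]]
```

Emit:
{"api": "move_arm", "payload": {"rot": [[0, 0, 0], [0, 0, 0], [0, 0, 0], [0, 0, 0], [0, 0, 0], [0, 0, 0]], "offset": [[0, 0, 1.0], [0, 0, 1.0], [0, 0, 0.7], [0, 0, 0.3], [0, 0, 0], [0, 0, 0]], "grip": [3.6, 3.6, 3.6, 3.6, 3.6, 3.6]}}

```text
time: 10.05
eef_pos: [0.5253, -0.1616, 0.107]
ee_rot: [-0.424, -3.113, 0.0]
ft_force: [0.2, -0.2, -0.5]
grip_width: 0.419
grasp_force: 3.5
```

Emit:
{"api": "move_arm", "payload": {"rot": [[0, 0, 0], [0, 0, 0], [0, 0, 0]], "offset": [[0, 0, 0.15], [0, 0, 0.1], [0, 0, 0]], "grip": [3.6, 3.6, 3.6]}}

```text
time: 10.35
eef_pos: [0.5254, -0.1616, 0.1046]
ee_rot: [0.424, 3.113, -0.0]
ft_force: [0.7, 0.1, -1.0]
grip_width: 0.42
grasp_force: 3.5
```

```bash
python3 - <<'E'
from h import *
c=shot('wrist')
b=c['pixels'][150:250,200:320,::-1]
cv2.imwrite('pics/wr5.png',cv2.resize(b,None,fx=6,fy=6,interpolation=cv2.INTER_CUBIC))
plan(None)
E
```

```text
tcp [ 0.5253 -0.1616  0.1047] tooly yaw 74.48 tilt z [ 2.e-04 -1.e-04 -1.e+00] j [ 0.18  0.57  0.02  2.11 -0.03  0.46  1.52] F [ 0.9  0.5 -0.8] w 35.9 gf 3.5 t 10.4
```

View pics/wr5.png

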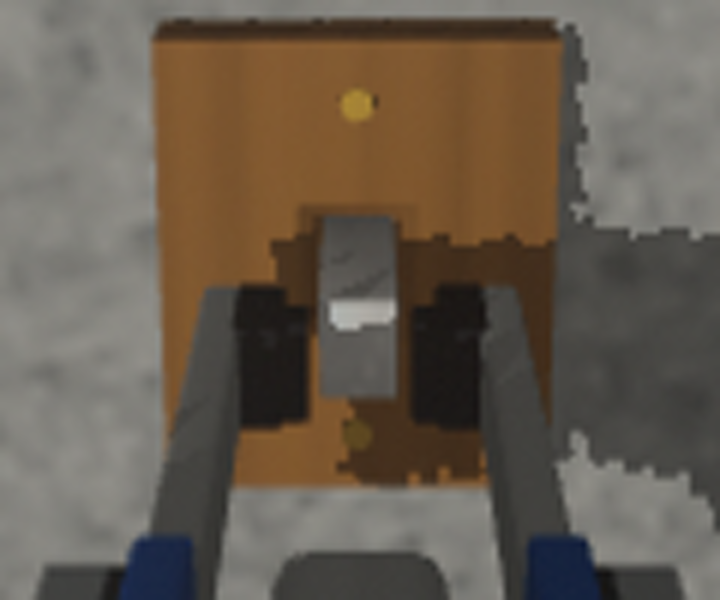

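Emit:
{"api": "move_arm", "payload": {"rot": [[0, 0, 0], [0, 0, 0], [0, 0, 0], [0, 0, 0]], "offset": [[0, 0, -0.08], [0, 0, 0], [0, 0, 0], [0, 0, 0]], "grip": [3.6, 3.4, 3.2, 3.2]}}

```text
time: 10.8
eef_pos: [0.5253, -0.1616, 0.1054]
ee_rot: [0.424, 3.113, 0.0]
ft_force: [0.3, -0.8, -1.3]
grip_width: 0.375
grasp_force: 4.0
```

Emit:
{"api": "move_arm", "payload": {"rot": [[0, 0, 0], [0, 0, 0]], "offset": [[0, 0, 0.08], [0, 0, 0]], "grip": [3.2, 3.2]}}

```text
time: 11.0
eef_pos: [0.5253, -0.1616, 0.1045]
ee_rot: [-0.424, -3.113, -0.0]
ft_force: [0.5, 0.1, -2.0]
grip_width: 0.378
grasp_force: 4.0
```

Emit:
{"api": "move_arm", "payload": {"rot": [[0, 0, 0], [0, 0, 0]], "offset": [[0, 0, 0.05], [0, 0, 0]], "grip": [3.2, 3.2]}}

```text
time: 11.2
eef_pos: [0.5252, -0.1616, 0.104]
ee_rot: [-0.424, -3.113, 0.0]
ft_force: [-0.8, -0.7, -1.5]
grip_width: 0.375
grasp_force: 4.0
```

Emit:
{"api": "move_arm", "payload": {"rot": [[0, 0, 0], [0, 0, 0]], "offset": [[0, 0, 0.04], [0, 0, 0]], "grip": [3.2, 3.2]}}

```text
time: 11.4
eef_pos: [0.5255, -0.1616, 0.1038]
ee_rot: [0.424, 3.113, -0.0]
ft_force: [0.1, -0.5, 0.3]
grip_width: 0.377
grasp_force: 4.0
```

Emit:
{"api": "move_arm", "payload": {"rot": [[0, 0, 0], [0, 0, 0]], "offset": [[0, 0, 0.04], [0, 0, 0]], "grip": [3.2, 3.2]}}

```text
time: 11.6
eef_pos: [0.5256, -0.1617, 0.1036]
ee_rot: [0.424, 3.112, -0.0]
ft_force: [-0.2, -0.8, 4.3]
grip_width: 0.375
grasp_force: 4.1
```

Emit:
{"api": "move_arm", "payload": {"rot": [[0, 0, 0], [0, 0, 0], [0, 0, 0], [0, 0, 0], [0, 0, 0], [0, 0, 0]], "offset": [[0, 0, -0.06], [0, 0, 0], [0, 0, 0], [0, 0, 0], [0, 0, 0], [0, 0, 0]], "grip": [3.2, 3.0, 2.8, 2.5, 2.4, 2.4], "force": 35}}

```text
time: 12.2
eef_pos: [0.5255, -0.1617, 0.1044]
ee_rot: [0.424, 3.112, -0.0]
ft_force: [-0.3, 0.2, 8.7]
grip_width: 0.296
grasp_force: 33.9
```

```bash
python3 - <<'E'
from h import *
plan(None)
E
```

```text
tcp [ 0.5255 -0.1617  0.1044] tooly yaw 74.48 tilt z [ 7.e-04 -2.e-04 -1.e+00] j [ 0.18  0.57  0.02  2.11 -0.03  0.46  1.52] F [-0.3  0.2  8.7] w 25.2 gf 33.9 t 12.2
```

```bash
python3 - <<'E'
from h import *
c=shot('wrist')
b=c['pixels'][150:250,200:320,::-1]
cv2.imwrite('pics/wr6.png',cv2.resize(b,None,fx=6,fy=6,interpolation=cv2.INTER_CUBIC))
E
```

```text
(no output)
```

View pics/wr6.png

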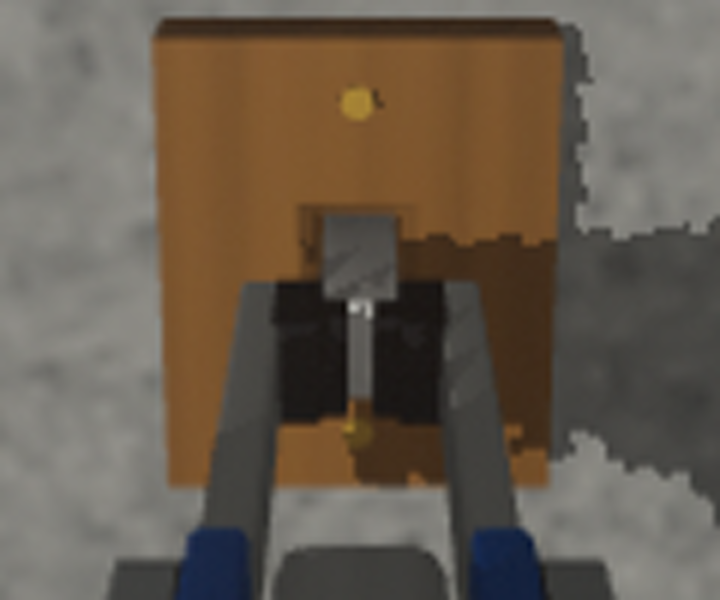

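Emit:
{"api": "move_arm", "payload": {"rot": [[0, 0, 0], [0, 0, 0], [0, 0, 0], [0, 0, 0], [0, 0, 0], [0, 0, -0.068], [0, 0, -0.07], [0, 0, -0.07]], "offset": [[0, 0, -0.3], [0, 0, -0.7], [0, 0, -1.5], [0, 0, -2], [0, 0, -1.5], [0, 0, -1], [0, 0, 0], [0, 0, 0]], "grip": [2.4, 2.4, 2.4, 2.4, 2.4, 2.4, 2.4, 2.4]}}

```text
time: 13.05
eef_pos: [0.5253, -0.1615, 0.1746]
ee_rot: [0.094, 3.14, -0.0]
ft_force: [0.3, -0.1, -1.8]
grip_width: 0.294
grasp_force: 34.6
```

Emit:
{"api": "move_arm", "payload": {"rot": [[0, 0, 0], [0, 0, 0], [0, 0, 0], [0, 0, 0], [0, 0, 0], [0, 0, 0], [0, 0, 0], [0, 0, 0]], "offset": [[0, 1.5, 0], [0, 3, 0], [-0.1, 3.5, 0], [-0.1, 3.5, 0], [-0.1, 3.0, 0], [0, 2.0, 0], [0, 0.7, 0], [0, 0, 0]], "grip": [2.4, 2.4, 2.4, 2.4, 2.4, 2.4, 2.4, 2.4]}}

```text
time: 13.85
eef_pos: [0.5389, 0.0113, 0.1739]
ee_rot: [-0.096, -3.14, -0.0]
ft_force: [0.4, -0.3, -1.3]
grip_width: 0.293
grasp_force: 34.6
```

Emit:
{"api": "move_arm", "payload": {"rot": [[0, 0, 0], [0, 0, 0]], "offset": [[0, 0, 0], [0, 0, 0]], "grip": [2.4, 2.4]}}

```text
time: 14.05
eef_pos: [0.5389, 0.0085, 0.1739]
ee_rot: [-0.102, -3.14, 0.001]
ft_force: [-0.2, 0.4, -1.4]
grip_width: 0.291
grasp_force: 34.6
```

```bash
python3 - <<'E'
from h import *
c=shot('wrist'); n='wrist'
b=c['pixels'][90:240,170:350,::-1]
cv2.imwrite('pics/wr7.png',cv2.resize(b,None,fx=4,fy=4,interpolation=cv2.INTER_CUBIC))
np.savez('c7.npz',**c)
plan([.539,.010,.175],np.radians(86.4))
for l in ['nest','gauge_block']:
    print(l,[(np.round(w(c,d['xyz']),4).tolist(),px(c,w(c,d['xyz'])).round().tolist()[0],round(d['p'],2)) for d in pinpoint(n,l)])
for d in outline_of(n,'nest')[:1]:
        v,u=np.nonzero(d['pixels'])
        P=ray(c,np.c_[u,v],.004)[:,:2]
        r=cv2.minAreaRect((P*1000).astype(np.float32)); print(l,round(d['p'],2),len(u),u.min(),u.max(),v.min(),v.max(),np.round(r[0],1),np.round(r[1],0),round(r[2],1))
E
```

```text
tcp [0.539  0.0085 0.1739] tooly yaw 86.27 tilt z [-1.e-04 -5.e-04 -1.e+00] j [-0.11  0.46 -0.02  2.08  0.01  0.61  1.37] F [ 0.1  0.8 -0.7] w 25.2 gf 34.6 t 14.1
 shift cm (tool) [ 0.01  0.15 -0.11]
 rotvec(tool) [-0.    -0.    -0.002]
 rotvec(tool) [-0.000e+00  1.000e-03  3.139e+00]
nest [([0.537, 0.0158, -0.0013], [267.0, 167.0], 0.74), ([0.4127, 0.0928, 0.0024], [346.0, 25.0], 0.56)]
gauge_block [([0.5356, 0.0063, 0.0717], [257.0, 189.0], 0.61)]
gauge_block 0.67 4876 228 294 124 215 [539.6  10.6] [63. 92.] 88.1
```

View pics/wr7.png

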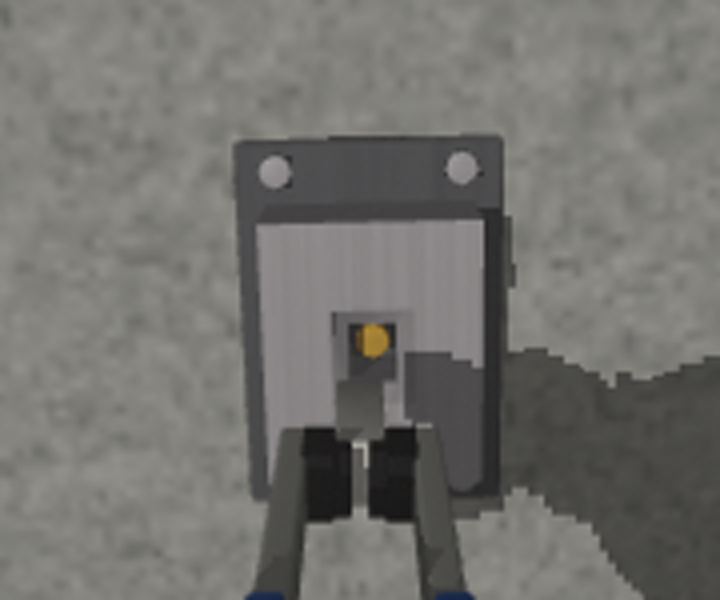

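```bash
cat >> h.py <<'E'
def f7(P): return np.array([(170+(x+.5)/4-.5,90+(y+.5)/4-.5) for x,y in P])
E
python3 - <<'E'
from h import *
c=dict(np.load('c7.npz'))
g=c['pixels']
def show(name,P,z,off):
    W=ray(c,f7(P),z)[:,:2]; d=W[1]-W[0]; y=d/np.linalg.norm(d); xd=np.array([y[1],-y[0]])  # ahead (+x)
    print(name,'yaw',round(np.degrees(np.arctan2(y[1],y[0])),2),'len',round(np.linalg.norm(d)*1e3,1),'mid',W.mean(0).round(4),'centre',(W.mean(0)+xd*off).round(4))
show('top near edge',[(257,224),(484,219)],.03,.031)
show('foot near',[(235,141),(502,135)],.004,.046)
show('foot far',[(253,497),(503,489)],.004,-.046)
show('mouth outer near',[(331,313),(413,311)],.03,.011)
show('pocket inner near',[(348,323),(397,322)],.026,.007)
show('block foot near',[(337,380),(384,380)],.0735,.006)
print(c['R'].T[:,2], -c['R'].T@c['t'])
E
```

```text
top near edge yaw 87.56 len 49.9 mid [0.5092 0.0127] centre [0.5401 0.0114]
foot near yaw 87.56 len 62.9 mid [0.4941 0.0134] centre [0.54   0.0114]
foot far yaw 88.26 len 64.2 mid [0.5841 0.0102] centre [0.5381 0.0115]
mouth outer near yaw 87.73 len 18.4 mid [0.5296 0.0118] centre [0.5406 0.0114]
pocket inner near yaw 87.5 len 11.2 mid [0.5331 0.0117] centre [0.5401 0.0114]
block foot near yaw 86.29 len 9.1 mid [0.532  0.0091] centre [0.5379 0.0087]
[ 0.32108767 -0.02176588 -0.94679932] [0.45677273 0.0140658  0.3161411 ]
```

Emit:
{"api": "move_arm", "payload": {"rot": [[0, 0, -0.024], [0, 0, 0], [0, 0, 0], [0, 0, 0], [0, 0, 0], [0, 0, 0], [0, 0, 0]], "offset": [[-0.21, 0.28, 0], [0, 0, 0.8], [0, 0, 1.2], [0, 0, 0.8], [0, 0, 0.5], [0, 0, 0], [0, 0, 0]], "grip": [2.4, 2.4, 2.4, 2.4, 2.4, 2.4, 2.4]}}

```text
time: 14.95
eef_pos: [0.5414, 0.0125, 0.1407]
ee_rot: [-0.061, -3.141, 0.0]
ft_force: [-0.3, 0.6, -1.3]
grip_width: 0.296
grasp_force: 34.6
```

```bash
python3 - <<'E'
from h import *
c=shot('wrist'); n='wrist'
b=c['pixels'][90:240,170:350,::-1]
cv2.imwrite('pics/wr8.png',cv2.resize(b,None,fx=4,fy=4,interpolation=cv2.INTER_CUBIC))
np.savez('c8.npz',**c)
plan([.5413,.0112,.175],np.radians(87.7))
E
```

```text
tcp [0.5415 0.0126 0.141 ] tooly yaw 87.78 tilt z [ 1.e-04 -0.e+00 -1.e+00] j [-0.11  0.51 -0.03  2.1   0.02  0.53  1.38] F [-0.9  0.  -1.2] w 25.3 gf 34.6 t 15.0
 shift cm (tool) [ 0.01 -0.14 -3.4 ]
 rotvec(tool) [-0.     0.     0.001]
 rotvec(tool) [-0.   -0.   -3.14]
```

Emit:
{"api": "move_arm", "payload": {"rot": [[0, 0, 0], [0, 0, 0], [0, 0, 0]], "offset": [[0, -0.14, 0], [0, 0, 0], [0, 0, 0]], "grip": [2.4, 2.4, 2.4]}}

```text
time: 15.3
eef_pos: [0.5414, 0.011, 0.1412]
ee_rot: [0.061, 3.141, -0.0]
ft_force: [0.4, 0.3, -1.1]
grip_width: 0.296
grasp_force: 34.6
```

```bash
python3 - <<'E'
from h import *
c=shot('wrist'); n='wrist'
b=c['pixels'][120:220,200:320,::-1]
cv2.imwrite('pics/wr8.png',cv2.resize(b,None,fx=6,fy=6,interpolation=cv2.INTER_CUBIC))
np.savez('c8.npz',**c)
plan([.5413,.0112,.175],np.radians(87.7))
E
```

```text
tcp [0.5414 0.0111 0.1411] tooly yaw 87.77 tilt z [ 4.e-04  0.e+00 -1.e+00] j [-0.11  0.51 -0.03  2.1   0.02  0.53  1.38] F [-0.4 -0.1 -1.6] w 25.0 gf 34.6 t 15.35
 shift cm (tool) [ 0.01  0.01 -3.39]
 rotvec(tool) [0.    0.    0.001]
 rotvec(tool) [-1.00e-03  0.00e+00 -3.14e+00]
```

View pics/wr8.png

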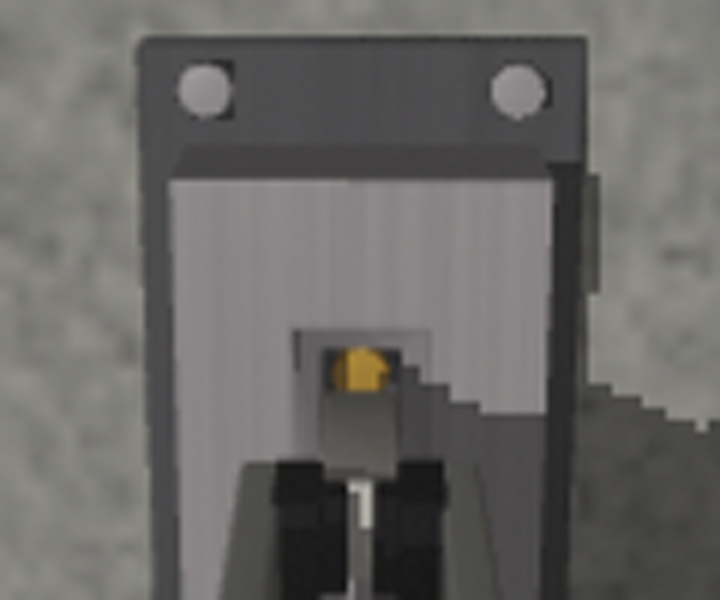

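The block (cols 322–397) lines up with the pocket (323–400), so I'm lowering it in.

Emit:
{"api": "move_arm", "payload": {"rot": [[0, 0, 0], [0, 0, 0], [0, 0, 0], [0, 0, 0], [0, 0, 0], [0, 0, 0], [0, 0, 0]], "offset": [[0, 0, 0.4], [0, 0, 0.4], [0, 0, 0.4], [0, 0, 0.4], [0, 0, 0.3], [0, 0, 0], [0, 0, 0]], "grip": [2.4, 2.4, 2.4, 2.4, 2.4, 2.4, 2.4]}}

```text
time: 16.05
eef_pos: [0.5413, 0.0111, 0.1218]
ee_rot: [-0.061, -3.141, 0.0]
ft_force: [0.2, 0.1, -1.3]
grip_width: 0.295
grasp_force: 34.6
```

Emit:
{"api": "move_arm", "payload": {"rot": [[0, 0, 0], [0, 0, 0], [0, 0, 0]], "offset": [[0, 0, 0.1], [0, 0, 0.1], [0, 0, 0.0]], "grip": [2.4, 2.4, 2.4]}}

```text
time: 16.35
eef_pos: [0.5413, 0.0112, 0.1199]
ee_rot: [0.061, 3.141, 0.0]
ft_force: [-1.0, -0.3, -2.1]
grip_width: 0.292
grasp_force: 34.6
```

Emit:
{"api": "move_arm", "payload": {"rot": [[0, 0, 0], [0, 0, 0], [0, 0, 0]], "offset": [[0, 0, 0.1], [0, 0, 0.05], [0, 0, 0.0]], "grip": [2.4, 2.4, 2.4]}}

```text
time: 16.65
eef_pos: [0.5413, 0.0111, 0.1183]
ee_rot: [-0.061, -3.141, 0.0]
ft_force: [0.0, 0.3, -0.8]
grip_width: 0.3
grasp_force: 34.6
```

Emit:
{"api": "move_arm", "payload": {"rot": [[0, 0, 0], [0, 0, 0], [0, 0, 0]], "offset": [[0, 0, 0.1], [0, 0, 0.05], [0, 0, 0.0]], "grip": [2.4, 2.4, 2.4]}}

```text
time: 16.95
eef_pos: [0.5413, 0.0112, 0.1168]
ee_rot: [-0.061, -3.141, 0.0]
ft_force: [-0.9, -0.1, -1.7]
grip_width: 0.293
grasp_force: 34.6
```

Emit:
{"api": "move_arm", "payload": {"rot": [[0, 0, 0], [0, 0, 0], [0, 0, 0]], "offset": [[0, 0, 0.1], [0, 0, 0.05], [0, 0, 0.0]], "grip": [2.4, 2.4, 2.4]}}

```text
time: 17.25
eef_pos: [0.5415, 0.0112, 0.1156]
ee_rot: [0.061, 3.141, 0.0]
ft_force: [-0.7, -0.2, 2.8]
grip_width: 0.296
grasp_force: 35.0
```

Emit:
{"api": "move_arm", "payload": {"rot": [[0, 0, 0], [0, 0, 0], [0, 0, 0]], "offset": [[0, 0, 0.1], [0, 0, 0.05], [0, 0, 0.0]], "grip": [2.4, 2.4, 2.4]}}

```text
time: 17.55
eef_pos: [0.5417, 0.0112, 0.1143]
ee_rot: [0.061, 3.14, 0.0]
ft_force: [-0.5, 0.1, 8.2]
grip_width: 0.291
grasp_force: 35.4
```

Emit:
{"api": "move_arm", "payload": {"rot": [[0, 0, 0], [0, 0, 0]], "offset": [[0, 0, 0.05], [0, 0, 0.0]], "grip": [2.4, 2.4]}}

```text
time: 17.75
eef_pos: [0.5417, 0.0112, 0.114]
ee_rot: [0.061, 3.14, 0.0]
ft_force: [-0.9, 0.3, 9.1]
grip_width: 0.293
grasp_force: 35.5
```

Emit:
{"api": "move_arm", "payload": {"rot": [[0, 0, 0], [0, 0, 0], [0, 0, 0]], "offset": [[0, 0, 0.07], [0, 0, 0.04], [0, 0, 0.0]], "grip": [2.4, 2.4, 2.4]}}

```text
time: 18.05
eef_pos: [0.5421, 0.0111, 0.1136]
ee_rot: [0.061, 3.139, 0.0]
ft_force: [-2.8, -0.1, 17.7]
grip_width: 0.296
grasp_force: 36.1
```

Emit:
{"api": "move_arm", "payload": {"rot": [[0, 0, 0], [0, 0, 0], [0, 0, 0], [0, 0, 0], [0, 0, 0], [0, 0, 0], [0, 0, 0]], "offset": [[0, 0, -0.03], [0, 0, 0], [0, 0, 0], [0, 0, 0], [0, 0, 0], [0, 0, 0], [0, 0, 0]], "grip": [2.4, 2.4, 2.4, 2.4, 2.4, 2.4, 2.4]}}

```text
time: 18.75
eef_pos: [0.5419, 0.0112, 0.1137]
ee_rot: [0.061, 3.139, 0.0]
ft_force: [-2.8, 0.2, 14.4]
grip_width: 0.294
grasp_force: 35.8
```

Emit:
{"api": "move_arm", "payload": {"rot": [[0, 0, 0], [0, 0, 0], [0, 0, 0], [0, 0, 0], [0, 0, 0]], "offset": [[0, 0, -0.1], [0, 0, -0.1], [0, 0, -0.09], [0, 0, 0], [0, 0, 0]], "grip": [2.4, 2.4, 2.4, 2.4, 2.4]}}

```text
time: 19.25
eef_pos: [0.5414, 0.0111, 0.1155]
ee_rot: [0.061, 3.141, -0.0]
ft_force: [-0.9, -0.4, 2.4]
grip_width: 0.293
grasp_force: 34.9
```

Emit:
{"api": "move_arm", "payload": {"rot": [[0, 0, 0], [0, 0, 0], [0, 0, 0], [0, 0, 0], [0, 0, 0], [0, 0, 0], [0, 0, 0], [0, 0, 0]], "offset": [[0, 0, -0.07], [0, 0, 0], [0, 0, 0], [0, 0, 0], [0, 0, 0], [0, 0, 0], [0, 0, 0], [0, 0, 0]], "grip": [2.4, 2.6, 2.8, 3.0, 3.2, 3.4, 3.6, 3.65], "force": 20}}

```text
time: 20.05
eef_pos: [0.5413, 0.0112, 0.1162]
ee_rot: [0.061, 3.141, -0.0]
ft_force: [-0.3, 0.4, -1.4]
grip_width: 0.426
grasp_force: 3.4
```

```bash
python3 - <<'E'
from h import *
c=shot('wrist'); np.savez('c9.npz',**c)
b=c['pixels'][120:240,190:330,::-1]
cv2.imwrite('pics/wr9.png',cv2.resize(b,None,fx=5,fy=5,interpolation=cv2.INTER_CUBIC))
plan(None)
E
```

```text
tcp [0.5413 0.0111 0.1162] tooly yaw 87.77 tilt z [-0. -0. -1.] j [-0.11  0.55 -0.02  2.12  0.03  0.48  1.38] F [-0.2  0.4 -0.5] w 36.6 gf 3.4 t 20.1
```

Emit:
{"api": "move_arm", "payload": {"rot": [[0, 0, 0], [0, 0, 0], [0, 0, 0], [0, 0, 0], [0, 0, 0], [0, 0, 0], [0, 0, 0], [0, 0, 0]], "offset": [[0, 0, -0.3], [0, 0, -0.7], [0, 0, -1.0], [0, 0, -2], [0, 0, -2.5], [0, 0, -2], [0, 0, 0], [0, 0, 0]], "grip": [3.65, 3.65, 3.65, 3.65, 3.65, 3.65, 3.65, 3.65]}}

```text
time: 20.9
eef_pos: [0.5415, 0.0112, 0.202]
ee_rot: [0.061, 3.139, 0.0]
ft_force: [-0.8, 1.0, -1.4]
grip_width: 0.43
grasp_force: 3.4
```

```bash
python3 - <<'E'
from h import *
c=shot('wrist'); n='wrist'
plan([.541,.2025,.2],np.radians(100))
s=get_state();T=s['eef_pos'];R=Ro.from_rotvec(s['ee_rot']).as_matrix()
print('tip pred',(T+R@[0,0,.0715]).round(4))
for l in ['gauge_block','block_center','nest','tongs_tip','tongs_grip']:
    print(l,[(np.round(w(c,d['xyz']),4).tolist(),px(c,w(c,d['xyz'])).round().tolist()[0],round(d['p'],2)) for d in pinpoint(n,l)[:2]])
for l,z in (('gauge_block',.051),('tongs',.125)):
  for d in outline_of(n,l)[:1]:
    v,u=np.nonzero(d['pixels']);P=ray(c,np.c_[u,v],z)[:,:2]
    r=cv2.minAreaRect((P*1000).astype(np.float32)); print(l,round(d['p'],2),len(u),u.min(),u.max(),v.min(),v.max(),np.round(r[0],1),np.round(r[1],0),round(r[2],1))
E
```

```text
tcp [0.541  0.0111 0.2012] tooly yaw 87.78 tilt z [ 1.e-04 -0.e+00 -1.e+00] j [-0.11  0.42 -0.03  2.05  0.02  0.67  1.39] F [ 0.6  0.  -0.9] w 36.5 gf 3.4 t 20.95
 shift cm (tool) [ 0.74 19.13  0.12]
 rotvec(tool) [-0.     0.    -0.213]
 rotvec(tool) [0.    0.    2.928]
tip pred [0.541  0.0111 0.1297]
gauge_block [([0.5389, 0.0071, 0.0154], [255.0, 164.0], 0.58)]
block_center [([0.5435, 0.009, 0.0304], [257.0, 172.0], 0.73)]
nest [([0.5376, 0.0172, 0.0021], [265.0, 159.0], 0.84), ([0.4115, 0.093, -0.0024], [339.0, 29.0], 0.83)]
tongs_tip [([0.5407, 0.0096, 0.1325], [257.0, 207.0], 0.95), ([0.4471, 0.2161, -0.0019], [457.0, 65.0], 0.69)]
tongs_grip [([0.5419, 0.0083, 0.223], [253.0, 284.0], 0.82), ([0.535, 0.0129, -0.0027], [261.0, 156.0], 0.16)]
gauge_block 0.61 9595 208 312 197 348 [654.7   7.8] [112. 184.] 86.6
tongs 0.95 1703 448 511 31 86 [451.  157.9] [35. 43.] 9.2
```

Emit:
{"api": "move_arm", "payload": {"rot": [[0, 0, -0.07], [0, 0, -0.075], [0, 0, -0.07], [0, 0, 0], [0, 0, 0], [0, 0, 0], [0, 0, 0], [0, 0, 0]], "offset": [[0, 0, 0], [0, 0, 0], [0, 0, 0], [-0.3, 1.5, 0], [-0.53, 3, 0], [-0.6, 3.5, 0], [-0.6, 3.5, 0], [-0.6, 3.0, 0]], "grip": [3.65, 3.65, 3.65, 3.65, 3.65, 3.65, 3.65, 3.65]}}

```text
time: 22.1
eef_pos: [0.5413, 0.1617, 0.2011]
ee_rot: [0.275, -3.129, -0.001]
ft_force: [0.6, 0.7, -0.8]
grip_width: 0.432
grasp_force: 3.4
```

Emit:
{"api": "move_arm", "payload": {"rot": [[0, 0, 0], [0, 0, 0], [0, 0, 0], [0, 0, 0], [0, 0, 0]], "offset": [[-0.5, 2.5, 0], [-0.2, 1.4, 0], [0, 0.47, 0], [0, 0, 0], [0, 0, 0]], "grip": [3.65, 3.65, 3.65, 3.65, 3.65]}}

```text
time: 22.6
eef_pos: [0.541, 0.2014, 0.2011]
ee_rot: [0.274, -3.129, 0.001]
ft_force: [0.0, 0.3, -1.7]
grip_width: 0.428
grasp_force: 3.4
```

```bash
python3 - <<'E'
from h import *
c=shot('wrist'); n='wrist'
plan([.5409,.2027,.1275],np.radians(100.15))
for l in ['well_floor','tongs_tip']:
    print(l,[(np.round(w(c,d['xyz']),4).tolist(),round(d['p'],2)) for d in pinpoint(n,l)[:2]])
E
```

```text
tcp [0.5411 0.2012 0.2012] tooly yaw 99.97 tilt z [-1.e-04 -8.e-04 -1.e+00] j [-0.39  0.46 -0.09  1.97  0.06  0.71  1.23] F [ 0.  -0.6 -1.3] w 36.8 gf 3.4 t 22.65
 shift cm (tool) [-0.    0.16  7.37]
 rotvec(tool) [-0.001 -0.    -0.003]
 rotvec(tool) [-0.000e+00  1.000e-03  3.139e+00]
well_floor [([0.5444, 0.2025, 0.0147], 0.85)]
tongs_tip [([0.5112, 0.3142, 0.0017], 0.96), ([0.4452, 0.2191, -0.0037], 0.95)]
```

Emit:
{"api": "move_arm", "payload": {"rot": [[0, 0, 0], [0, 0, 0], [0, 0, 0], [0, 0, 0], [0, 0, 0], [0, 0, 0], [0, 0, 0]], "offset": [[0, 0.12, 0], [0, 0, 1.5], [0, 0, 2.5], [0, 0, 2], [0, 0, 1], [0, 0, 0], [0, 0, 0]], "grip": [3.65, 3.65, 3.65, 3.65, 3.65, 3.65, 3.65]}}

```text
time: 23.45
eef_pos: [0.5412, 0.204, 0.1317]
ee_rot: [-0.276, 3.129, 0.0]
ft_force: [0.2, -0.2, -1.4]
grip_width: 0.431
grasp_force: 3.4
```

```bash
python3 - <<'E'
from h import *
plan([.5409,.2027,.0785],np.radians(100.15))
E
```

```text
tcp [0.5412 0.204  0.1317] tooly yaw 100.08 tilt z [ 4.e-04  2.e-04 -1.e+00] j [-0.4   0.56 -0.08  2.02  0.08  0.56  1.21] F [ 0.2 -0.2 -1.4] w 36.8 gf 3.4 t 23.45
 shift cm (tool) [ 0.05 -0.12  5.32]
 rotvec(tool) [ 0.     0.    -0.001]
 rotvec(tool) [ 1.00e-03 -0.00e+00  3.14e+00]
```

Emit:
{"api": "move_arm", "payload": {"rot": [[0, 0, 0], [0, 0, 0], [0, 0, 0], [0, 0, 0], [0, 0, 0], [0, 0, 0], [0, 0, 0], [0, 0, 0]], "offset": [[0.05, -0.12, 0], [0, 0, 1], [0, 0, 1.2], [0, 0, 1.2], [0, 0, 1.0], [0, 0, 0.5], [0, 0, 0], [0, 0, 0]], "grip": [3.65, 3.65, 3.65, 3.65, 3.65, 3.65, 3.65, 3.65]}}

```text
time: 24.25
eef_pos: [0.5406, 0.2027, 0.0821]
ee_rot: [0.276, -3.129, 0.0]
ft_force: [0.7, 0.1, -1.3]
grip_width: 0.429
grasp_force: 3.4
```

Emit:
{"api": "move_arm", "payload": {"rot": [[0, 0, 0], [0, 0, 0], [0, 0, 0]], "offset": [[0, 0, 0.15], [0, 0, 0.1], [0, 0, 0]], "grip": [3.65, 3.65, 3.65]}}

```text
time: 24.55
eef_pos: [0.5406, 0.2027, 0.0799]
ee_rot: [-0.276, 3.129, 0.0]
ft_force: [-0.2, -0.5, -0.4]
grip_width: 0.424
grasp_force: 3.4
```

Emit:
{"api": "move_arm", "payload": {"rot": [[0, 0, 0], [0, 0, 0]], "offset": [[0, 0, 0.1], [0, 0, 0]], "grip": [3.65, 3.65]}}

```text
time: 24.75
eef_pos: [0.5405, 0.2027, 0.0787]
ee_rot: [-0.276, 3.129, -0.0]
ft_force: [-0.0, 0.2, -0.4]
grip_width: 0.429
grasp_force: 3.4
```

Emit:
{"api": "move_arm", "payload": {"rot": [[0, 0, 0], [0, 0, 0]], "offset": [[0, 0, 0.08], [0, 0, 0]], "grip": [3.65, 3.65]}}

```text
time: 24.95
eef_pos: [0.5405, 0.2027, 0.0778]
ee_rot: [0.277, -3.129, 0.0]
ft_force: [-0.2, 0.2, -0.8]
grip_width: 0.428
grasp_force: 3.4
```

Emit:
{"api": "move_arm", "payload": {"rot": [[0, 0, 0], [0, 0, 0]], "offset": [[0, 0, 0.06], [0, 0, 0]], "grip": [3.65, 3.65]}}

```text
time: 25.15
eef_pos: [0.5406, 0.2027, 0.0774]
ee_rot: [-0.276, 3.129, -0.0]
ft_force: [-0.6, 0.2, -0.5]
grip_width: 0.428
grasp_force: 3.4
```

Emit:
{"api": "move_arm", "payload": {"rot": [[0, 0, 0], [0, 0, 0]], "offset": [[0, 0, 0.06], [0, 0, 0]], "grip": [3.65, 3.65]}}

```text
time: 25.35
eef_pos: [0.5409, 0.2027, 0.077]
ee_rot: [-0.276, 3.129, 0.0]
ft_force: [-0.1, 0.1, 4.5]
grip_width: 0.428
grasp_force: 3.6
```

Floor contact at z≈0.077. Now I'll open the fingers and withdraw straight up.

Emit:
{"api": "move_arm", "payload": {"rot": [[0, 0, 0], [0, 0, 0], [0, 0, 0], [0, 0, 0], [0, 0, 0], [0, 0, 0], [0, 0, 0], [0, 0, 0]], "offset": [[0, 0, 0], [0, 0, 0], [0, 0, 0], [0, 0, 0], [0, 0, 0], [0, 0, 0], [0, 0, 0], [0, 0, 0]], "grip": [3.8, 4.0, 4.2, 4.6, 5.2, 6.0, 6.5, 6.5]}}

```text
time: 26.15
eef_pos: [0.5405, 0.2027, 0.0767]
ee_rot: [-0.276, 3.129, -0.0]
ft_force: [0.1, 0.9, 1.1]
grip_width: 0.758
grasp_force: 0.0
```

Emit:
{"api": "move_arm", "payload": {"rot": [[0, 0, 0], [0, 0, 0], [0, 0, 0], [0, 0, 0], [0, 0, 0], [0, 0, 0], [0, 0, 0], [0, 0, 0]], "offset": [[0, 0, -1], [0, 0, -2], [0, 0, -3], [0, 0, -4], [0, 0, -4], [0, 0, -4], [0, 0, -2], [0, 0, 0]], "grip": [6.5, 6.5, 6.5, 6.5, 6.5, 6.5, 6.5, 6.5]}}

```text
time: 26.95
eef_pos: [0.5418, 0.2032, 0.2808]
ee_rot: [-0.276, 3.123, 0.003]
ft_force: [0.2, -0.5, -0.1]
grip_width: 0.759
grasp_force: 0.0
```

```bash
python3 - <<'E'
from h import *
plan(None)
for n in ('wrist','scene','top'):
    c=shot(n)
    for l in ['tongs_grip','tongs_tip','block_center','gauge_block','nest']:
        print(n,l,[(np.round(w(c,d['xyz']),3).tolist(),round(d['p'],2)) for d in pinpoint(n,l)[:4]])
E
```

```text
tcp [0.5418 0.2032 0.2808] tooly yaw 100.09 tilt z [ 0.0059  0.0026 -1.    ] j [-0.39  0.37 -0.1   1.89  0.04  0.88  1.24] F [ 0.2 -0.5 -0.1] w 64.8 gf 0.0 t 26.95
wrist tongs_grip [([0.514, 0.311, 0.089], 0.87), ([0.541, 0.202, 0.1], 0.74)]
wrist tongs_tip [([0.54, 0.201, 0.007], 0.9), ([0.448, 0.215, -0.001], 0.69), ([0.513, 0.312, -0.0], 0.6)]
wrist block_center [([0.54, 0.01, 0.032], 0.75), ([0.533, 0.014, -0.0], 0.46)]
wrist gauge_block [([0.701, 0.193, -0.002], 0.64), ([0.663, -0.129, 0.001], 0.63)]
wrist nest [([0.412, 0.093, -0.002], 0.85), ([0.534, 0.015, -0.002], 0.77)]
scene tongs_grip [([0.513, 0.31, 0.092], 0.79), ([0.446, 0.214, 0.089], 0.69), ([0.537, 0.203, 0.101], 0.63)]
scene tongs_tip [([0.543, 0.197, 0.005], 0.94), ([0.516, 0.309, 0.001], 0.82), ([0.445, 0.217, 0.003], 0.62)]
scene block_center [([0.541, 0.014, 0.028], 0.45)]
scene gauge_block [([0.543, 0.012, 0.015], 0.42)]
scene nest [([0.541, 0.013, 0.001], 0.81), ([0.41, 0.089, 0.002], 0.57)]
top tongs_grip []
top tongs_tip []
top block_center [([0.541, 0.012, 0.033], 0.6)]
top gauge_block [([0.541, 0.01, 0.014], 0.59)]
top nest [([0.415, 0.092, 0.001], 0.76), ([0.539, 0.013, 0.002], 0.62)]
```

Emit:
{"api": "move_arm", "payload": {"rot": [[0, 0, 0], [0, 0, 0], [0, 0, 0], [0, 0, 0]], "offset": [[0, 0, 0], [0, 0, 0], [0, 0, 0], [0, 0, 0]], "grip": [6.5, 6.5, 6.5, 6.5]}}

```text
time: 28.25
eef_pos: [0.5405, 0.2027, 0.2767]
ee_rot: [-0.277, 3.129, -0.0]
ft_force: [-0.7, 0.7, -0.0]
grip_width: 0.759
grasp_force: 0.0
```

```bash
python3 -c "
from rig import *
print(job_done())"
```

```text
the job is handed in; nothing more can be done
None
```

The job is handed in at about 28 s: the block went into the nest with the tongs, was pressed onto the anvil at about 16 N for 0.6 s (peak reading about 19 N) and released, and the tongs stand upright in their stand again. The final check of block and tongs was by the trained networks, not by a viewed picture.

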